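Gauge the tenon of a riser post in a bench caliper

TASK

Draw the wooden riser post out from under the low shelf by its narrow bare-metal end (the tenon), put it down clear on the open counter and let go, then take it by its thick dark wooden body and lay it flat in the bench caliper, tenon centred lengthwise between the jaws. Gently slide the jaw with the orange grip shut until both jaws bear on the tenon and the dial needle stands in the green, never in the red, and let go. Leave the mug, jar and bowl alone.

Things in the scene. Friction and masses are not known exactly. Their poses are not given: they have to be found in the camera images.
- shelf: Low brown wooden shelf, fixed. Origin on the counter under the middle of its open edge; +x points out of that edge, level. Board from x=-160 to 0 mm, 260 mm wide in y, underside 51 mm, top 63 mm above the counter; 12 mm legs at the corners (y +-120 mm). White plates fixed on its rear half (x below -77 mm) reach up to 96 mm.
- post: Loose wooden post 160 mm long, about 0.2 kg, lying along its x. Origin on its long axis at the shoulder, 22 mm above the counter when lying. x=-80 to 0: dark square body 44 x 44 mm; x=0 to +80 mm: silver metal square tenon 26 x 26 mm, same axis. At first the body and 10 to 20 mm of the tenon are under the shelf; draw it out level (7 mm of room above) by 100 mm to clear it.
- tenon (a point): Middle of the post's tenon: on its long axis, 40 mm from the shoulder towards the tip.
- butt (a point): Centre of the post's butt end face: on its long axis, 80 mm from the shoulder, at the thick end.
- caliper: Fixed bench caliper. Origin on the counter under the middle of the jaws. Steel plate 8 mm thick, x=-140 to 50, y=-150 to 155 mm. The post lies on it along x, tenon to +x with its middle at x=0, thick body at x=-120 to -40. Jaws close along y, are 60 mm long in x (+-30) and reach 10 to 50 mm above the counter: sprung jaw (anvil) on the +y side, sliding jaw on the -y side.
- anvil (a joint): Travel in m of the sprung jaw towards the caliper's +y, 0 to 0.014. At 0 its face is at y=+13 mm. A 500 N/m spring presses it back to 0. 0.003 to 0.009 is green on the dial, above 0.0109 red.
- needle (a joint): Black needle on the round white dial on top of the blue housing (69 mm high, at the caliper's y=104 mm). In rad: 110 times the anvil's travel in m. 0 at rest; green marks from 0.33 to 1.0, red marks from 1.2 up.
- jaw (a joint): Slide of the sliding jaw in m, 0 (open) to 0.065, growing towards the caliper's +y (shutting). Its face is at y = -59 mm + jaw. Starts between 0 and 0.014, drags with about 8 N and stays where it is left. A straight-lying tenon just touches both jaws at 0.046; each further mm moves the anvil 1 mm, the needle 0.11 rad.
- jaw_grip (a point): Point at which to pinch the sliding jaw's orange upright grip: 68 mm above the counter, 17 mm below its top, on its centre line. The grip is 30 mm along the caliper's x, 22 mm along its y, free from 30 to 85 mm above the counter; its centre is 66 mm behind the jaw's face.
- mug: Bystander: steel cup, 72 mm across, 85 mm high, standing loose. Origin at its foot.
- jar: Bystander: amber glass jar with a steel cap, 70 mm across, 110 mm high, standing loose. Origin at its foot.
- bowl: Bystander: small white bowl, 100 mm across, 45 mm high, standing loose. Origin at its foot.

How it is judged:
On the way:
1. the post lies flat on the counter, wholly clear of the shelf's open edge, and the fingers have let go of it (x of butt in the frame of shelf above 0 m and height (world z) of post below 0.027 m and angle between post's own x axis and vertical between 1.45 and 1.69 rad and contact force between the fingers and post below 0.1 N and linear speed of post below 0.02 m/s), for 0.2 s.
At the end, for the whole second after the job is handed in: The post lies flat in the caliper, body outside the jaws, tenon's middle within 15 mm lengthwise of the jaws' middle, axis within 0.12 rad of the caliper's x; both jaws press it with over 0.5 N; needle in the green (0.33 to 1.0 rad); at rest, let go (x of tenon in the frame of caliper between -0.015 and 0.015 m and x of butt in the frame of caliper below -0.05 m and angle between the x axis of post and the x axis of caliper, either way round below 0.12 rad and angle between post's own x axis and vertical between 1.45 and 1.69 rad and height (world z) of post below 0.037 m and contact force between each of jaw, anvil and post above 0.5 N and value of joint needle between 0.33 and 1 rad and linear speed of post below 0.01 m/s); the robot touches nothing.
It fails at once if the mug is pushed more than 30 mm from its place or tipped over (distance of mug from where it was at the start of the episode above 0.03 m or angle between mug's own z axis and vertical above 0.6 rad).
It fails at once if the jar is pushed more than 30 mm from its place or tipped over (distance of jar from where it was at the start of the episode above 0.03 m or angle between jar's own z axis and vertical above 0.6 rad).
It fails at once if the bowl is pushed more than 30 mm from its place or tipped over (distance of bowl from where it was at the start of the episode above 0.03 m or angle between bowl's own z axis and vertical above 0.6 rad).
It fails at once if the needle is driven into the red (1.2 rad or more): the jaw is forced (value of joint needle above 1.2 rad).
It also fails if it takes over 67 s, if anything falls off the work surface, if the arm or the gripper's body presses on something with over 40 N, if the wrist force passes 120 N, or if a joint passes its speed limit or range.

ROBOT

A 6-joint arm with a two-finger parallel gripper is mounted at the origin on the work surface. World frame = base frame: x ahead of the robot, y to its left, z up, the work surface at z = 0. Lengths are in m, angles in rad, forces in N, time in s.
With the tool pointing down it reaches from about 0.25 to 0.775 m from the base axis. Payload 4 kg.
Tool frame: the origin (TCP) lies midway between the tips of the shut fingers; the grasp point (between the pads) lies env.grip_depth behind it (env.grip_depth is the distance from the TCP to the grasp point, in m); y points along the fingers, x is the direction in which the jaws open and shut, and the axes are right-handed (so a half turn about y gives the same grasp; the last joint's range is limited). The gripper opens to 85 mm and grips with 20 to 120 N. Pads are 22 mm wide; open, the fingers measure 114 mm over their backs; the gripper's body (76 mm by 85 mm) begins 54 mm behind the grasp point. The pads swing forward as they close: fully open they stand 13 mm farther back than shut.
Start: joints at [-1.417, 0.087, 1.371, -0, 1.684, -0.103], TCP at [0.14, -0.532, 0.2] pointing down, gripper open.
Joint ranges: [-3.1, 3.1], [-0.76, 2.03], [0.27, 2.55], [-1.08, 4.22], [0.17, 2.65], [-2.57, 2.57]. Speed limits (rad/s): [2.79, 2.79, 3.14, 3.14, 3.14, 3.14].

INTERFACE

Orientations are given as a unit quaternion [w, x, y, z].
In Python, from rig import env gives the robot as it stands. The module is installed in compiled form; this text tells all that it offers. Calls block until the motion is done:
- env.goto(position, orientation): joint-space move of the TCP to a pose.
- env.move_linear(position, attitude=None, velocity=0.15, threshold=None): straight line of the TCP; attitude=None keeps the orientation; velocity is the mean speed in m/s. With threshold (N) it stops when the force on the tool has changed by that much, and returns True; else False.
- env.move_joints(angles): joint-space move.
- env.grip(opening, grasp_force=None): finger opening in m; grasp_force is the grip in N (None keeps the last); returns when the fingers have stopped.
- env.hold(seconds).
- env.solve_ik(position, orientation): joint angles nearest the present ones, or None.
- env.get_state(): the state.
- env.camera(name): name is "scene" or "top" or "wrist"; returns (picture, depth): 420x560x3 uint8, blue, green, red; 420x560 float32, m along the optical axis (not along the pixel's ray), 0 where there is no reading.
- env.camera_params(name): a dict with "fx", "fy", "cx", "cy" (pixels), "D" ([k1, k2, p1, p2, k3] as OpenCV has them; the pictures are not rectified), "extrinsics" (4x4, takes a point from world to camera coordinates). Camera axes: x right, y down, z forward; pixel columns grow to the right and rows downward; lengths in m; the calibration is good to about 2 mm. A picture is of the moment at which its call begins: read the wrist's pose just before it. camera_params takes no time and is no camera call; for the wrist camera it gives the pose at the moment of the call.
A pose or a line that the arm cannot do raises env.Unreachable and nothing moves.
- env.job_done(): hands the job in, once; it reports no verdict.
The state is a dict: "time": time; "joint_positions": joint angles; "joint_velocities": joint speeds; "tau": joint torques, N m; "tcp_pos": TCP position; "tool_rot": TCP orientation; "ft_force": force on the tool from outside, world axes, zero at the start; "wrist_torque": the same for the moment, N m; "gripper_width": finger opening in m.
Only numpy, scipy, OpenCV 4.12 (cv2) and the standard library are available. Lean on these libraries where they do the work, as an engineer would, in place of code of your own. Each camera call takes 0.05 s, during which the arm holds its last target. There are 200 camera calls.

## Working session

There is one attempt and no reset: what is moved stays moved. The work goes in short steps, each a Python script; the robot and the scene stay as the last script left them, time stands still between calls to the robot, and variables do not carry over. Pictures are saved under pics/ and viewed, about 8 in all and at most 12, crops included, and the job is handed in when it is done.

```bash
mkdir -p pics; cat > h.py <<'E'
import numpy as np, cv2
from rig import env
from scipy.spatial.transform import Rotation as R
def px2plane(p,uv,z):
    K=np.array([[p["fx"],0,p["cx"]],[0,p["fy"],p["cy"]],[0,0,1.]])
    n=cv2.undistortPoints(np.array(uv,float).reshape(-1,1,2),K,np.array(p["D"],float)).reshape(-1,2)
    T=np.linalg.inv(p["extrinsics"]); d=np.c_[n,np.ones(len(n))]@T[:3,:3].T; o=T[:3,3]
    return o+d*((z-o[2])/d[:,2])[:,None]
def proj(p,X):
    K=np.array([[p["fx"],0,p["cx"]],[0,p["fy"],p["cy"]],[0,0,1.]]);E=np.array(p["extrinsics"])
    return cv2.projectPoints(np.array(X,float).reshape(-1,1,3),cv2.Rodrigues(E[:3,:3])[0],E[:3,3],K,np.array(p["D"],float))[0].reshape(-1,2)
def cloud(p,depth):
    K=np.array([[p["fx"],0,p["cx"]],[0,p["fy"],p["cy"]],[0,0,1.]])
    v,u=np.mgrid[:depth.shape[0],:depth.shape[1]]
    n=cv2.undistortPoints(np.c_[u.ravel(),v.ravel()].astype(float).reshape(-1,1,2),K,np.array(p["D"],float)).reshape(-1,2)
    c=np.c_[n,np.ones(len(n))]*depth.reshape(-1,1); T=np.linalg.inv(p["extrinsics"])
    w=c@T[:3,:3].T+T[:3,3]; w[depth.ravel()==0]=np.nan
    return w.reshape(*depth.shape,3)
def quat(approach,xdir):
    "tool y is along fingers? see q()"
def wxyz(r): return np.roll(r.as_quat(),1)
E
python3 - <<'E'
from h import *
s=env.get_state();print(s,env.grip_depth)
R0=R.from_quat(np.roll(s["tool_rot"],-1)).as_matrix();print(R0)
for c in ["scene","top"]:
    im,d=env.camera(c);p=env.camera_params(c);cv2.imwrite(f"pics/{c}0.png",im);np.savez(f"{c}0.npz",im=im,d=d,**p)
    print(c,p)
E
```

```text
{'time': 0.0, 'joint_positions': array([-1.41708016e+00,  8.79884633e-02,  1.37227657e+00,  6.49107137e-05,
        1.68357823e+00, -1.03068547e-01]), 'joint_velocities': array([-0.0008646 ,  0.00044933,  0.00039824, -0.00240066, -0.0003167 ,
       -0.00028407]), 'tau': array([-4.37997660e-04, -3.51871562e+01, -3.13268566e+01, -1.73195767e-04,
        1.07671335e-02, -2.69117550e-05]), 'tcp_pos': array([ 0.13963252, -0.53139759,  0.19830958]), 'tool_rot': array([ 0.56047042, -0.55934091,  0.43242327, -0.43130126]), 'ft_force': array([ 1.45054247, -0.0624201 ,  0.48841629]), 'wrist_torque': array([ 0.01874304, -0.00384617,  0.01583768]), 'gripper_width': 0.0852407910611292} 0.0187
[[ 2.53978689e-01 -2.80855638e-04  9.67209774e-01]
 [-9.67207239e-01  2.23394262e-03  2.53978672e-01]
 [-2.23202248e-03 -9.99997465e-01  2.95728212e-04]]
scene {'fx': 492.95998268543366, 'fy': 492.95998268543366, 'cx': 274.56219404412076, 'cy': 204.55313379978514, 'D': array([-0.02904333,  0.        ,  0.        ,  0.        ,  0.        ]), 'extrinsics': array([[-0.50700444,  0.86187666, -0.01072959,  0.30395211],
       [ 0.48946135,  0.27763775, -0.82664676, -0.20777115],
       [-0.70948861, -0.42436529, -0.56261888,  1.77821506],
       [ 0.        ,  0.        ,  0.        ,  1.        ]])}
top {'fx': 396.42970241864833, 'fy': 396.42970241864833, 'cx': 280.60834029622316, 'cy': 202.66991043020352, 'D': array([0.00837548, 0.        , 0.        , 0.        , 0.        ]), 'extrinsics': array([[ 0.01722383, -0.99964197,  0.02047591, -0.02856219],
       [-0.98918468, -0.02001992, -0.14530272,  0.59479187],
       [ 0.14566062, -0.01775179, -0.98917534,  1.10507768],
       [ 0.        ,  0.        ,  0.        ,  1.        ]])}
```

View pics/top0.png

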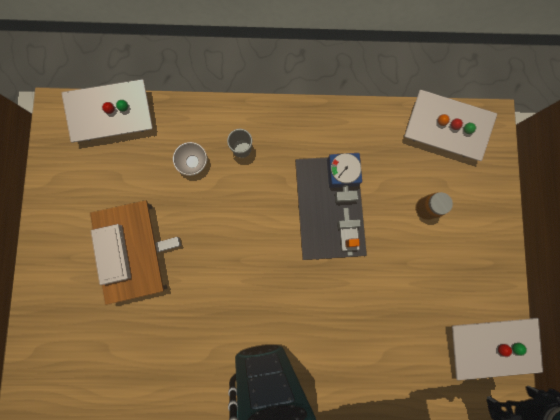

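View pics/scene0.png

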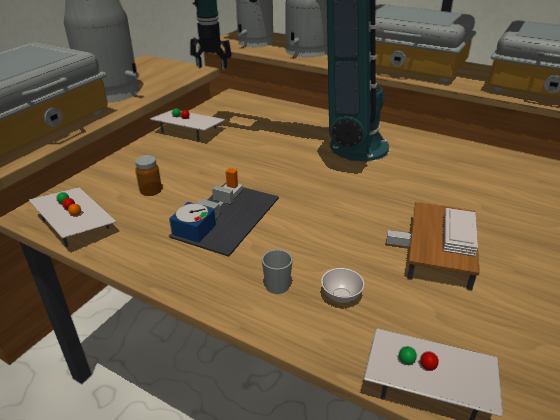

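Top view: the shelf is at left with its open edge facing right. The tenon sticks out at about (168,244). The caliper plate is at about (330,208), dial up at (346,170), orange grip at (353,243). The bowl (190,159) and mug (240,142) stand above, the jar at (440,204).

```bash
cat > m.py <<'E'
from h import *
z=np.load("top0.npz");im=z["im"];p={k:z[k] for k in z.files};p.update({k:float(z[k]) for k in("fx","fy","cx","cy")})
W=cloud(p,z["d"]);hsv=cv2.cvtColor(im,cv2.COLOR_BGR2HSV)
def rect(m,z,name):
    n,l,st,c=cv2.connectedComponentsWithStats(m.astype(np.uint8)); i=1+np.argmax(st[1:,4])
    ys,xs=np.where(l==i); w=px2plane(p,np.c_[xs,ys],z)[:,:2]
    r=cv2.minAreaRect((w*1000).astype(np.float32)); print(name,st[i],"minrect",np.round(r[0],1),np.round(r[1],1),round(r[2],2),"depthz",np.round(np.nanmedian(W[...,2][l==i]),4)); return w,r
def box(x0,y0,x1,y1):
    b=np.zeros(im.shape[:2],bool);b[y0:y1,x0:x1]=1;return b
H,S,V=[hsv[...,i].astype(int) for i in range(3)]
print("plate px",hsv[180,315],"tenon",hsv[243,168],"shelf",hsv[250,140],"wood",hsv[320,180])
plate=box(285,145,380,270)&(V<75)&(S<110)
w,r=rect(plate,.008,"plate");print(np.round(cv2.boxPoints(r)))
rect(box(285,145,380,275)&(H<16)&(S>200)&(V>150),.085,"orange")
rect(box(155,225,190,262)&(S<80)&(V>110),.035,"tenon")
shelf=(W[...,2]>.05)&(W[...,2]<.11)&box(80,190,175,310); w,r=rect(shelf,.063,"shelf");print(np.round(cv2.boxPoints(r)))
for nm,b,h in(("bowl",box(170,138,212,180),.045),("mug",box(224,125,258,158),.085),("jar",box(415,185,455,222),.11)):
    m=b&(W[...,2]>h-.012); rect(m,h,nm)
E
python3 m.py
```

```text
plate px [12 34 74] tenon [ 20  32 182] shelf [ 15 173 136] wood [ 17 141 146]
plate [ 301  156   61  102 2821] minrect [ 588.8 -175.3] [177.7 305.2] 78.12 depthz 0.008
[[ 421. -231.]
 [ 720. -294.]
 [ 756. -120.]
 [ 458.  -57.]]
orange [349 239  10   7  62] minrect [ 483.5 -219.9] [16.5 25.4] 1.05 depthz 0.0845
tenon [158 237  21  15 201] minrect [471.9 302.4] [27.7 58.6] 16.42 depthz 0.0348
shelf [  90  200   74  104 5607] minrect [448.4 411.2] [259.2 166.3] 14.11 depthz 0.0641
[[302. 460.]
 [343. 299.]
 [594. 362.]
 [554. 523.]]
bowl [173 142  34  33 256] minrect [722.1 251.6] [96.7 96.2] 2.53 depthz 0.0424
mug [227 129  25  24 150] minrect [766.  105.1] [67.8 68.4] 1.41 depthz 0.0834
jar [429 192  23  23 410] minrect [ 593.8 -454.3] [60.8 61.4] 87.85 depthz 0.1098
```

```bash
cat >> h.py <<'E'
def down(deg):
    "tool pointing down, opening direction at deg from world x; the half-turn nearest the middle of joint 6 is picked by best()"
    a=np.radians(deg);x=np.array([np.cos(a),np.sin(a),0]);y=np.array([0,0,-1.]);return wxyz(R.from_matrix(np.c_[x,y,np.cross(x,y)]))
def best(pos,deg):
    c=[]
    for d in(deg,deg+180):
        j=env.solve_ik(pos,down(d))
        if j is not None:c.append((abs(j[5]),d,np.round(j,2)))
    return min(c,key=lambda t:t[0])
def snap(cam,name):
    im,d=env.camera(cam);p=env.camera_params(cam);cv2.imwrite(f"pics/{name}.png",im);np.savez(f"{name}.npz",im=im,d=d,**p);return im,d,p
E
python3 - <<'E'
from h import *
z=np.load("top0.npz");p={k:z[k] for k in z.files};p.update({k:float(z[k]) for k in("fx","fy","cx","cy")})
print(px2plane(p,[[348,209]],.05))
for pos,d in(([.57,-.2,.3],0),([.47,.30,.2],16)): print(best(pos,d))
b=best([.57,-.18,.3],0);env.goto([.57,-.18,.3],down(b[1]));snap("wrist","w_cal");print(env.get_state()["time"])
b=best([.48,.28,.2],16);env.goto([.48,.28,.2],down(b[1]));snap("wrist","w_ten");print(env.get_state()["time"],b)
E
python3 -c "
import cv2,numpy as np
a=[cv2.imread(f'pics/{n}.png') for n in('w_cal','w_ten')];cv2.imwrite('pics/w1.png',cv2.resize(np.vstack(a),(400,600)))
cv2.imwrite('pics/w1.png',cv2.resize(np.hstack(a),(800,300)))"
```

```text
[[ 0.57978206 -0.2120286   0.05      ]]
(np.float64(0.4312915364348098), 0, array([-0.43,  0.21,  1.03, -0.  ,  1.9 , -0.43]))
(np.float64(0.18716755545104347), 16, array([ 0.47,  0.1 ,  1.35, -0.  ,  1.69,  0.19]))
2.1833
3.9833 (np.float64(0.1467909028900638), 16, array([ 0.43,  0.1 ,  1.36, -0.  ,  1.69,  0.15]))
```

View pics/w1.png

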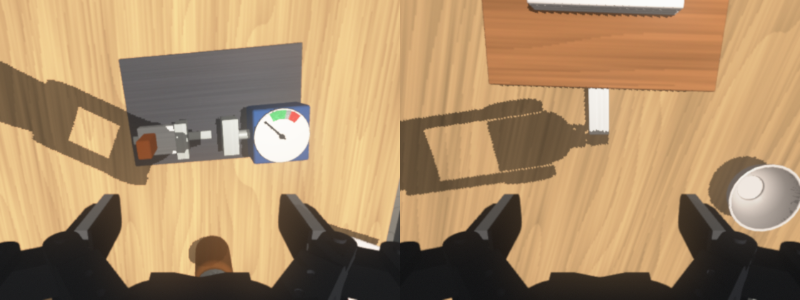

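Left half: plate corners at about (120,60) and (302,43), needle dial centre (281,134), orange grip (146,146). Right half: the tenon at (597,110) sticks out of the shelf edge (row 85), and the bowl is at (765,197). Now the measurements.

```bash
cat > m2.py <<'E'
from h import *
def ld(n):
    z=np.load(n+".npz");p={k:z[k] for k in z.files};p.update({k:float(z[k]) for k in("fx","fy","cx","cy")});return z["im"],z["d"],p
def big(m):
    n,l,st,c=cv2.connectedComponentsWithStats(m.astype(np.uint8));return l==1+np.argmax(st[1:,4])
def rc(p,m,z):
    ys,xs=np.where(m);w=px2plane(p,np.c_[xs,ys],z)[:,:2]*1000;return cv2.minAreaRect(w.astype(np.float32)),w
def show(n,r,W,m): print(n,np.round(r[0],1),np.round(r[1],1),round(r[2],2),"z",np.round(np.nanpercentile(W[...,2][m],[5,50,95]),4))
if __name__=="__main__":
    im,d,p=ld("w_cal");W=cloud(p,d);h=cv2.cvtColor(im,cv2.COLOR_BGR2HSV).astype(int);v,u=np.mgrid[:420,:560]
    roi=(u>150)&(u<450)&(v>40)&(v<245)
    m=big(roi&(W[...,2]>.0045)); r,_=rc(p,m,.008);show("plate+all depth",r,W,m)
    m=big(roi&(W[...,2]>.0045)&(W[...,2]<.012)); show("plate flat",rc(p,m,.008)[0],W,m)
    m=roi&(W[...,2]>.0045)&(W[...,2]<.012)
    # edge x=-140 line: topmost plate pixel by column
    for nm,cols in(("edge-140",range(180,415)),):
        e=np.array([[c,np.where(m[:,c])[0].min()] for c in cols if m[:,c].any()]);w=px2plane(p,e,.008)[:,:2]*1000
        f=cv2.fitLine(w.astype(np.float32),cv2.DIST_HUBER,0,.01,.01).ravel();print(nm,f,np.degrees(np.arctan2(f[1],f[0])))
    g=big((h[...,0]<16)&(h[...,1]>170)&(W[...,2]>.078)&(W[...,2]<.095)&roi);show("grip",rc(p,g,.085)[0],W,g)
    g=big((h[...,1]<60)&(h[...,2]>200)&roi&(W[...,2]>.06));show("dial",rc(p,g,.069)[0],W,g)
    g=big(roi&(u>340)&(W[...,2]>.06)&(W[...,2]<.08));show("housing",rc(p,g,.069)[0],W,g)
    g=roi&(W[...,2]>.046)&(W[...,2]<.054)
    n,l,st,c=cv2.connectedComponentsWithStats(g.astype(np.uint8))
    for i in range(1,n):
        if st[i,4]>60: show("jaw",rc(p,l==i,.05)[0],W,l==i)
    im,d,p=ld("w_ten");W=cloud(p,d);h=cv2.cvtColor(im,cv2.COLOR_BGR2HSV).astype(int)
    m=big((v>110)&(v<220)&(u>240)&(u<320)&(W[...,2]>.028)&(W[...,2]<.042));r=rc(p,m,.035)[0];show("tenon",r,W,m)
    print(np.round(cv2.boxPoints(r)))
    m=big((v<150)&(W[...,2]>.055)&(W[...,2]<.072))
    e=np.array([[c,np.where(m[:,c])[0].max()] for c in range(140,430)]);w=px2plane(p,e,.063)[:,:2]*1000
    f=cv2.fitLine(w.astype(np.float32),cv2.DIST_HUBER,0,.01,.01).ravel();print("shelf edge",f,np.degrees(np.arctan2(f[1],f[0])))
E
python3 m2.py
```

```text
plate+all depth [ 601.3 -172.5] [320.4 204.2] 4.68 z [0.0075 0.0093 0.0683]
plate flat [ 592.7 -166.2] [304.8 189.3] 4.89 z [0.0073 0.0088 0.0103]
edge-140 [ 9.965377e-01  8.314220e-02  5.895689e+02 -7.227724e+01] 4.769202
grip [ 483.3 -218.8] [20.4 29.3] 3.85 z [0.0834 0.0856 0.0869]
dial [ 696.8 -202.5] [84.5 85.3] 89.91 z [0.0663 0.0677 0.0691]
housing [ 694.9 -201.2] [89.3 88.5] 4.55 z [0.064  0.0674 0.0692]
jaw [ 655.1 -197.6] [93.2 33.7] 70.85 z [0.0465 0.0502 0.0535]
jaw [ 619.4 -208.8] [26.2 60.6] 4.72 z [0.0492 0.0506 0.052 ]
jaw [ 538.7 -215.5] [20.2 60.5] 4.72 z [0.0491 0.0506 0.052 ]
tenon [471.9 303.2] [25.7 58.6] 16.42 z [0.0345 0.0357 0.037 ]
[[451. 328.]
 [468. 271.]
 [493. 279.]
 [476. 335.]]
shelf edge [9.7026509e-01 2.4204484e-01 4.6898944e+02 3.3411823e+02] 14.007259
```

Measurements agree. The caliper origin is near (594,-211) at 4.8°, with the jaw near 0.0137. The shoulder is about 20 mm under the shelf. Next I draw the post out.

```bash
python3 - <<'E'
from h import *
t=np.array([.2827,-.9592]);sh=np.array([.4579,.3517]);q=down(16.4)
g=sh+.062*t
env.goto([*g,.09],q);env.move_linear([*g,.0055],velocity=.08)
env.grip(.02,40);print("w",env.get_state()["gripper_width"],env.get_state()["ft_force"])
g2=g+.125*t
env.move_linear([*g2,.0055],velocity=.08);print(env.get_state()["ft_force"],env.get_state()["gripper_width"])
env.grip(.085);env.move_linear([*g2,.10],velocity=.15)
b=g2-.100*t   # above the body
env.move_linear([*(b+.03*t),.22],velocity=.2);snap("wrist","w_post");snap("top","top1");print(env.get_state()["time"])
E
cat > m3.py <<'E'
from m2 import *
im,d,p=ld("w_post");W=cloud(p,d);v,u=np.mgrid[:420,:560]
ex=lambda lo,hi:(W[...,2]>lo)&(W[...,2]<hi)&(W[...,0]>.42)&(W[...,0]<.56)&(W[...,1]>.10)&(W[...,1]<.325)
m=big(ex(.040,.050));show("body",rc(p,m,.044)[0],W,m)
m=big(ex(.030,.039));show("tenon",rc(p,m,.035)[0],W,m)
E
python3 m3.py
```

```text
w 0.020140236075033516 [-0.74455942 -0.31995978 -0.14831496]
[-0.68988956  0.09273168  0.24401638] 0.019839319114314063
10.425Traceback (most recent call last):
  File "m3.py", line 4, in <module>
    m=big(ex(.040,.050));show("body",rc(p,m,.044)[0],W,m)
  File "m2.py", line 5, in big
    n,l,st,c=cv2.connectedComponentsWithStats(m.astype(np.uint8));return l==1+np.argmax(st[1:,4])
                                                                              ~~~~~~~~~^^^^^^^^^^
    return _wrapfunc(a, 'argmax', axis=axis, out=out, **kwds)
    return bound(*args, **kwds)
ValueError: attempt to get argmax of an empty sequence
```

View pics/w_post.png

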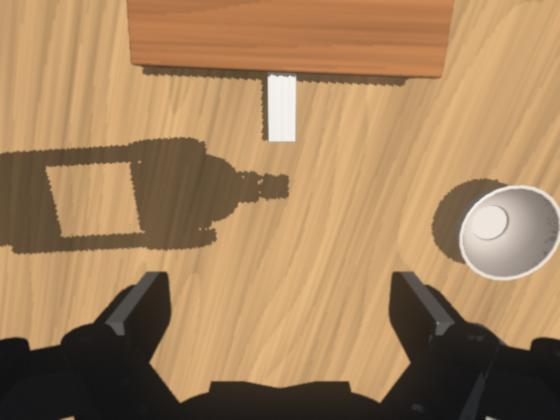

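The gripper closed on nothing: its width went to 20 mm, and the tenon still stands under the shelf edge at (282,107). I need to find out why before trying again.

```bash
python3 - <<'E'
from m2 import *
s=env.get_state();print(s["tcp_pos"],s["tool_rot"],s["joint_positions"],s["gripper_width"],s["time"])
im,d,p=ld("w_post");W=cloud(p,d);v,u=np.mgrid[:420,:560]
T=np.linalg.inv(p["extrinsics"]);print("cam",T[:3,3])
m=big((W[...,2]>.028)&(W[...,2]<.042)&(u>240)&(u<330)&(v<160)&(v>60));r=rc(p,m,.035)[0];show("tenon",r,W,m);print(np.round(cv2.boxPoints(r)))
# fingertip pixels expected for tcp +-42 mm
Rm=R.from_quat(np.roll(s["tool_rot"],-1)).as_matrix();
print("proj fingertips",proj(p,[s["tcp_pos"]+Rm@[k*.0425,-.013,0] for k in(-1,0,1)]))
im,d,p=ld("top1");print("top proj",proj(p,[s["tcp_pos"]]))
q=proj(p,[[.475,.29,.035]]);print(q)
W=cloud(p,d);m=(np.abs(W[...,2]-.035)<.006)&(np.abs(W[...,0]-.475)<.05)&(np.abs(W[...,1]-.3)<.04);show("ten top",rc(p,big(m),.035)[0],W,big(m))
cv2.imwrite("pics/top1c.png",cv2.resize(im[150:320,60:260],(800,680))[:600])
E
```

```text
[0.4902649  0.23858146 0.21770671] [-0.69952855  0.70030512  0.09914502 -0.10199415] [ 3.49068964e-01  7.71422045e-02  1.34577705e+00 -2.52264405e-04
  1.72284221e+00  6.36090645e-02] 0.08489642401785931 10.425
cam [0.47078311 0.30515095 0.39289695]
tenon [471.6 304.1] [25.7 61.5] 16.35 z [0.0341 0.0353 0.0367]
[[451. 330.]
 [468. 271.]
 [493. 278.]
 [475. 337.]]
proj fingertips [[190.80764789 258.96263235]
 [280.91828524 258.89940834]
 [371.03564279 258.93925901]]
top proj [[175.24821949 233.10589823]]
[[172.3614182  242.54658332]]
ten top [479.7 278.9] [25.7 14.3] 17.09 z [0.0301 0.0354 0.0378]
```

View pics/top1c.png

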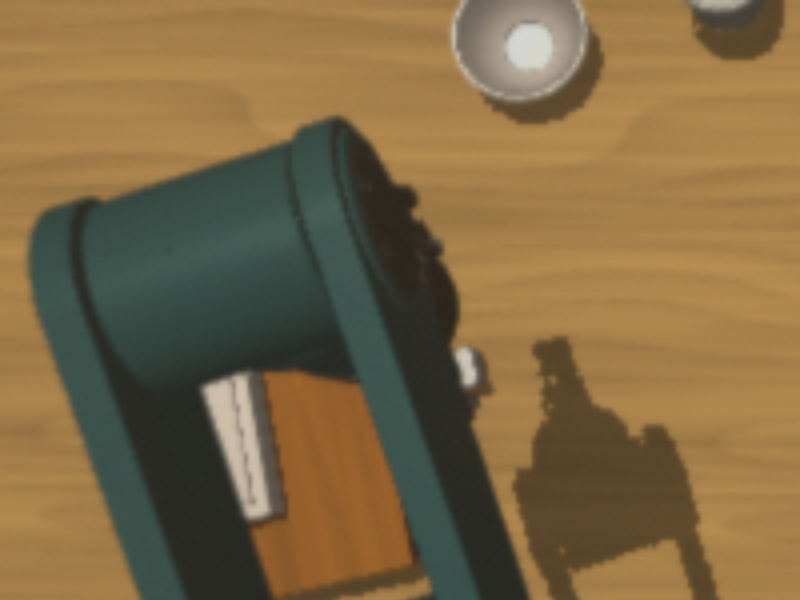

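```bash
python3 - <<'E'
from m2 import *
s=env.get_state();Rm=R.from_quat(np.roll(s["tool_rot"],-1)).as_matrix()
im,d,p=ld("w_post");W=cloud(p,d);print(p["fx"],p["cx"],p["cy"])
for uv in((165,275),(395,275),(160,285),(400,285),(150,300),(130,300),(420,300)):
    w=W[uv[1],uv[0]];print(uv,"depth",d[uv[1],uv[0]],np.round(w,4),"tool",np.round(Rm.T@(w-s["tcp_pos"]),4))
L=(W.reshape(-1,3)-s["tcp_pos"])@Rm
m=(np.abs(L[:,0])<.07)&(np.abs(L[:,2])<.05)&(L[:,1]>-.15)&(L[:,1]<.05);print(m.sum(),np.nanpercentile(L[m,1],[50,99,100]))
print("fk?",env.solve_ik(s["tcp_pos"],s["tool_rot"]))
E
```

```text
370.5053355724401 279.50075093372936 211.7134866070349
(165, 275) depth 0.13835913 [0.4464 0.2349 0.2665] tool [-0.0433 -0.0486  0.0088]
(395, 275) depth 0.13610303 [0.5277 0.2597 0.2682] tool [ 0.0417 -0.0507  0.0097]
(160, 285) depth 0.1323556 [0.4467 0.2341 0.2729] tool [-0.0432 -0.055   0.008 ]
(400, 285) depth 0.13096963 [0.5282 0.2587 0.2738] tool [ 0.0418 -0.0563  0.0086]
(150, 300) depth 0.122001134 [0.4468 0.2343 0.2837] tool [-0.0432 -0.0658  0.008 ]
(130, 300) depth 0.1173189 [0.4417 0.2352 0.2879] tool [-0.0478 -0.07    0.0104]
(420, 300) depth 0.11714416 [0.5294 0.261  0.2877] tool [ 0.0436 -0.0702  0.0105]
41115 [-0.10073244 -0.05009369 -0.04477656]
fk? [ 3.49068964e-01  7.71422045e-02  1.34577705e+00 -2.52264405e-04
  1.72284221e+00  6.36090645e-02]
```

The fingertips measured in the wrist depth lie about 35 mm behind where the reported TCP puts them, so the fingers closed above the tenon. I'll measure the offset with the fingers partly shut.

```bash
python3 - <<'E'
from m2 import *
for w in(.0,.026,.085):
    env.grip(w);s=env.get_state();Rm=R.from_quat(np.roll(s["tool_rot"],-1)).as_matrix()
    im,d,p=snap("wrist",f"w_g{int(w*1000)}");W=cloud(p,d);L=(W.reshape(-1,3)-s["tcp_pos"])@Rm
    m=(np.abs(L[:,0])<.07)&(np.abs(L[:,2])<.03)&(L[:,1]>-.12)&(L[:,1]<.08)
    for sd in(-1,1):
        k=m&(np.sign(L[:,0])==sd);q=np.nanpercentile(L[k,1],[98,99.5,100]);tip=k&(L[:,1]>q[2]-.012)
        print(w,s["gripper_width"],sd,np.round(q,4),"inner x",np.round(np.nanmin(np.abs(L[tip,0])),4),"z",np.round(np.nanpercentile(L[tip,2],[2,50,98]),4))
print(s["time"],s["tcp_pos"])
for z in(-.02,-.03,-.034): print(z,env.solve_ik([.4754,.2922,z],down(16.4)))
E
```

```text
0.0 -0.00048734920316647365 -1 [-0.0497 -0.0409 -0.0355] inner x 0.0001 z [0.0064 0.0106 0.0113]
0.0 -0.00048734920316647365 1 [-0.0507 -0.0417 -0.0356] inner x 0.0002 z [0.0065 0.0105 0.0112]
0.026 0.02607429817434443 -1 [-0.0471 -0.0393 -0.0328] inner x 0.0135 z [-0.0098  0.0072  0.0112]
0.026 0.02607429817434443 1 [-0.0469 -0.0394 -0.0328] inner x 0.0122 z [-0.0096  0.0073  0.0113]
0.085 0.08526238978648398 -1 [-0.0527 -0.0482 -0.0451] inner x 0.0425 z [-0.0106  0.0045  0.0113]
0.085 0.08526238978648398 1 [-0.0526 -0.0481 -0.0442] inner x 0.0411 z [-0.0106  0.0041  0.0113]
12.2667 [0.49097198 0.23946865 0.22001572]
-0.02 [ 4.49510098e-01  2.50607178e-01  1.63605124e+00 -4.44089210e-16
  1.25493424e+00  1.63276101e-01]
-0.03 [ 4.49510098e-01  2.62174146e-01  1.64416034e+00 -4.44089210e-16
  1.23525817e+00  1.63276101e-01]
-0.034 [ 4.49510098e-01  2.66917985e-01  1.64728199e+00 -4.44089210e-16
  1.22739267e+00  1.63276101e-01]
```

The real tips sit 34 mm short of the reported TCP. Width, sideways position and the depth of the open tips all agree with that. I'll redo the draw with this offset and a force guard.

```bash
echo 'OFF=.033  # real fingertips (26 mm open) are this far behind the reported TCP' >> h.py
python3 - <<'E'
from h import *
t=np.array([.282,-.9594]);sh=np.array([.4804,.2745])-.080*t;q=down(16.4)
g=sh+.062*t;z=.005-OFF
env.move_linear([*g,.06],q,velocity=.15)
print("hit",env.move_linear([*g,z],velocity=.08,threshold=12),env.get_state()["tcp_pos"])
env.grip(.01,40);w=env.get_state()["gripper_width"];print("w",w)
g2=g+.125*t
if w>.022:
    env.move_linear([*g2,z],velocity=.08);print(env.get_state()["ft_force"],env.get_state()["gripper_width"])
env.grip(.085);env.move_linear([*g2,.10],velocity=.15)
env.move_linear([*(g2-.02*t),.20],velocity=.2);env.hold(.1);snap("wrist","w_post");print(env.get_state()["time"])
E
sed -i 's/>.42)/>.40)/;s/<.325/<.335/' m3.py; python3 m3.py
```

```text
hit False [ 0.47596435  0.29209993 -0.02720877]
w 0.025236188735148886
[-0.27200921  0.51959424  3.6428435 ] 0.025384644903615944
19.5333
body [481.5 269.8] [43.7 79.6] 16.27 z [0.0435 0.0449 0.0462]
tenon [504.  192.7] [25.8 78.2] 15.87 z [0.0346 0.0358 0.037 ]
```

View pics/w_post.png

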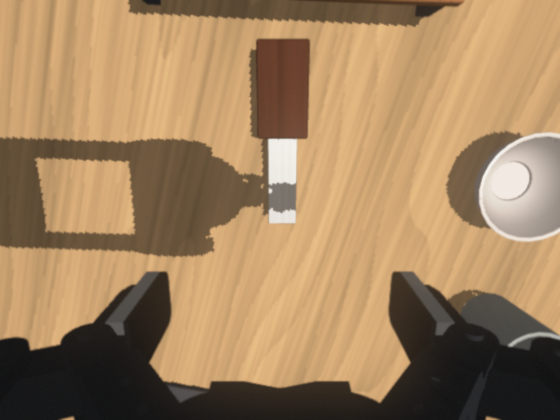

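The post is out and flat: body 43.7 x 79.6 mm centred at (481.5,269.8), with the butt about 25 mm clear of the shelf. Next I take it by the body and place it.

```bash
cat >> h.py <<'E'
A=np.radians(4.8);EX=np.array([np.sin(A),-np.cos(A)]);EY=np.array([np.cos(A),np.sin(A)]);O=np.array([.5940,-.21125])
def C(x,y): return O+x*EX+y*EY
def tocal(w): w=np.asarray(w)-O;return np.array([w@EX,w@EY])
E
python3 - <<'E'
from h import *
a=np.radians(16.2);t=np.array([np.sin(a),-np.cos(a)]);b=np.array([.4815,.2698])+.010*t   # 30 mm behind shoulder
q=down(16.2);z=-.028
print(env.solve_ik([*C(-.07,-.005),.09],down(4.8)))
env.move_linear([*b,.06],q,velocity=.15)
print("hit",env.move_linear([*b,z],velocity=.08,threshold=12))
env.grip(.03,60);w=env.get_state()["gripper_width"];print("w",w)
assert w>.040
env.move_linear([*b,z+.10],velocity=.12);print(env.get_state()["ft_force"],env.get_state()["gripper_width"])
env.move_linear([*C(-.07,-.005),z+.10],down(4.8),velocity=.15);env.hold(.1)
snap("top","top2");snap("scene","scene2");print(env.get_state()["time"],env.get_state()["tcp_pos"])
a=cv2.imread("pics/scene2.png")[130:300,130:350];b=cv2.imread("pics/top2.png")[130:300,230:400]
cv2.imwrite("pics/c2.png",np.hstack([cv2.resize(a,(440,340)),cv2.resize(b,(340,340))]))
E
```

```text
[-3.33158651e-01  2.42449519e-01  1.41150789e+00 -4.44089210e-16
  1.48763525e+00 -4.16934455e-01]
hit False
w 0.043297466402689076
[-0.02126415 -0.16083257 -2.14239604] 0.04330282173351467
26.5333 [ 0.58315177 -0.14167059  0.07203727]
```

View pics/c2.png

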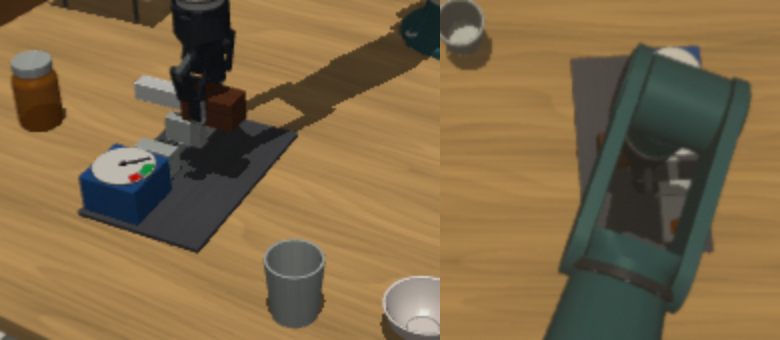

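The post is held level above the caliper, tenon pointing the right way. I lower it, let go and look.

```bash
python3 - <<'E'
from h import *
z=-.028+.0085
print("hit",env.move_linear([*C(-.07,-.005),z+.02],velocity=.08,threshold=12))
print("hit",env.move_linear([*C(-.07,-.005),z],velocity=.03,threshold=8),env.get_state()["tcp_pos"],env.get_state()["ft_force"])
env.grip(.085);env.move_linear([*C(-.07,-.005),.12],velocity=.15)
env.goto([*C(-.01,-.03),.24],down(4.8));env.hold(.1);snap("wrist","w_pl");print(env.get_state()["time"])
E
cat > m4.py <<'E'
from m2 import *
import h
im,d,p=ld("w_pl");W=cloud(p,d);L=(W[...,:2]-h.O);cx=L@h.EX;cy=L@h.EY;z=W[...,2]
def s(n,m,zz):
    m=big(m);r=rc(p,m,zz)[0];show(n,r,W,m);print("  cal",np.round(h.tocal(np.array(r[0])/1000)*1000,1))
s("body",(z>.047)&(z<.057)&(cx<-.032)&(np.abs(cy)<.05),.052)
s("tenon",(z>.038)&(z<.0475)&(np.abs(cx)<.05)&(np.abs(cy)<.03),.043)
s("anvil",(z>.0475)&(z<.054)&(np.abs(cx)<.04)&(cy>.008)&(cy<.05),.05)
s("jaw",(z>.0475)&(z<.054)&(np.abs(cx)<.04)&(cy<-.03)&(cy>-.075),.05)
s("grip",(z>.078)&(z<.092)&(np.abs(cx)<.04)&(cy<-.07),.085)
E
python3 m4.py
```

```text
hit False
hit False [ 0.58308983 -0.14187754 -0.01942049] [-0.76001517  0.50741895  1.39061147]
30.725
body [ 581.8 -132.4] [43.1 78.9] 4.9 z [0.0513 0.0526 0.0539]
  cal [-79.6  -5.6]
tenon [ 588.6 -212. ] [25.9 79.1] 5.4 z [0.0423 0.0436 0.0449]
  cal [ 0.3 -5.5]
anvil [ 619.2 -208.4] [26.2 59.2] 4.71 z [0.0493 0.0505 0.0517]
  cal [-0.7 25.4]
jaw [ 538.5 -215.3] [19.9 59.4] 4.26 z [0.0492 0.0505 0.0518]
  cal [ -0.6 -55.6]
grip [ 483.9 -219.4] [22.9 29.8] 4.9 z [0.0814 0.0853 0.0867]
  cal [  -1.1 -110.4]
```

View pics/w_pl.png

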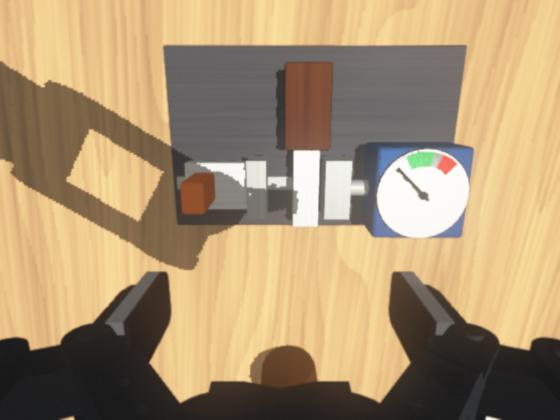

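The post lies true: tenon middle at x=+0.3 mm, axis within 0.01 rad, about 5 mm off the anvil, needle at rest. Next I pinch the orange grip and slide the jaw.

```bash
python3 - <<'E'
from h import *
y0=-.1107;z=.049-OFF
env.move_linear([*C(-.0008,y0),.06],down(4.8),velocity=.15)
print("hit",env.move_linear([*C(-.0008,y0),z],velocity=.08,threshold=10))
env.grip(.01,30);s=env.get_state();print("w",s["gripper_width"],tocal(s["tcp_pos"][:2]))
print("hit",env.move_linear([*C(-.0008,y0+.030),z],velocity=.03,threshold=30),env.get_state()["ft_force"])
print("hit",env.move_linear([*C(-.0008,y0+.0375),z],velocity=.01,threshold=30))
env.hold(.2);s=env.get_state();print(tocal(s["tcp_pos"][:2]),s["ft_force"],s["gripper_width"],s["time"])
a=snap("scene","scene3")[0][170:260,150:280];b=snap("wrist","w_sh")[0]
cv2.imwrite("pics/c3.png",np.hstack([cv2.resize(a,(433,300),interpolation=cv2.INTER_CUBIC),cv2.resize(b,(367,300))]))
E
```

```text
hit False
w 0.021250461146760487 [-0.00069329 -0.11069444]
hit False [-7.99002498  0.48569567  5.99755549]
hit False
[-0.00074421 -0.07553058] [-10.50400579  -0.41503814   7.29659461] 0.02140138281846681 35.7333
```

View pics/c3.png

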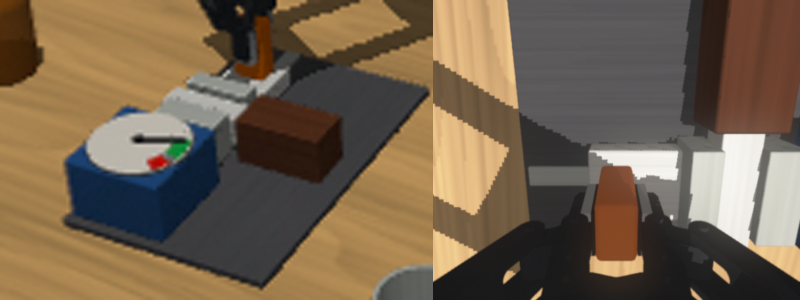

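The lag under load leaves the needle just at the start of the green. I'll advance about 2.5 mm more, relax the push, then check.

```bash
python3 - <<'E'
from h import *
y0=-.1107;z=.049-OFF
print("hit",env.move_linear([*C(-.0008,y0+.0400),z],velocity=.008,threshold=20));env.hold(.2)
s=env.get_state();y=tocal(s["tcp_pos"][:2])[1];print(y,s["ft_force"])
env.move_linear([*C(-.0008,y),z],velocity=.01);env.hold(.2)
s=env.get_state();y2=tocal(s["tcp_pos"][:2])[1];print(y2,s["ft_force"],s["time"])
a=snap("scene","scene4")[0][170:260,150:280]
cv2.imwrite("pics/c4.png",cv2.resize(a,(780,540),interpolation=cv2.INTER_CUBIC))
E
```

```text
hit False
-0.07331279988514593 [-11.85891794   0.54749761   7.09696579]
-0.07309254059217898 [-2.09131301  0.56657765  5.37414409] 37.1083
```

View pics/c4.png

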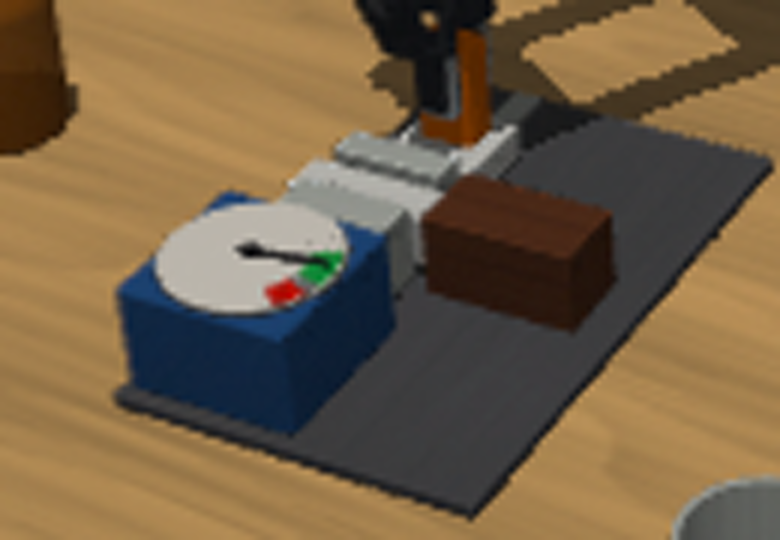

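The needle tip lies inside the green. I release, retreat and check.

```bash
python3 - <<'E'
from h import *
env.grip(.085);s=env.get_state();env.move_linear([s["tcp_pos"][0],s["tcp_pos"][1],.11],velocity=.12)
env.goto([*C(-.01,-.03),.24],down(4.8));env.hold(.3);im=snap("wrist","w_pl")[0];s=env.get_state();print(s["time"],s["ft_force"])
cv2.imwrite("pics/c5.png",cv2.resize(im[40:260,150:490],(780,505),interpolation=cv2.INTER_CUBIC))
E
python3 m4.py
```

```text
39.6833 [-0.2311105   0.94020206  0.53149918]
body [ 592.7 -131.4] [44.1 78.1] 4.72 z [0.0518 0.0532 0.0545]
  cal [-79.7   5.4]
tenon [ 595.3 -211.5] [56.9 78.1] 4.75 z [0.0429 0.0442 0.0454]
  cal [0.4 1.2]
anvil [ 625.1 -208.6] [26.5 59.3] 4.79 z [0.0498 0.0512 0.0523]
  cal [-0.  31.2]
jaw [ 524.9 -202.5] [ 2.4 11.3] 79.28 z [0.0491 0.0501 0.0528]
  cal [-14.5 -68.1]
grip [ 517.  -217.1] [13.7 30.3] 2.96 z [0.0837 0.0859 0.0871]
  cal [ -0.7 -77.2]
```

View pics/c5.png

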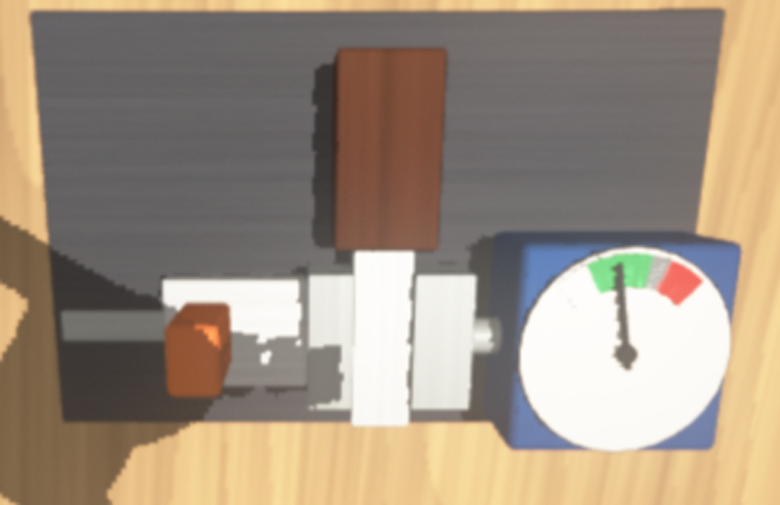

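The needle stands mid-green, the anvil has moved about 5.8 mm, both jaws bear on the tenon, and the gripper is clear. I'm handing in.

```bash
python3 -c "
from rig import env
env.job_done();print(env.get_state()['time'])"
```

```text
the job is handed in; nothing more can be done
the job is handed in; nothing more can be done
```

I drew the post out by its tenon, set it down clear of the shelf and let go. I then took it by the body, laid it in the caliper, slid the orange jaw shut and let go. The job was handed in at about 40 s; no verdict was reported.

- **Last checks:**
  - The tenon's middle is about 0.4 mm from the jaws' middle lengthwise, and the body's axis is within about 0.01 rad of the caliper's x.
  - The anvil has moved about 5.8 mm, so the needle should read about 0.64 rad. The picture shows it mid-green, and it was in or just below the green in each look while shutting.
  - The gripper is open and clear. I steered clear of the mug, jar and bowl, but did not re-measure their positions at the end.
- **What disagreed:**
  - The real fingertips sit about 33 mm behind the reported TCP. The first grasp therefore closed on air above the tenon and moved nothing. I measured the offset in the wrist depth image and corrected for it.
  - While pushing the jaw, the arm lagged its target by about 2.4 mm, so I made a second small advance and eased off the push before releasing.
  - In the last check, the outline fits for the tenon's width, the sliding jaw and the grip were spoiled by merged surfaces and shadow. For those I relied on the picture.

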